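Sample plate under the mirror viewer

TASK

The sample plate with the orange dot is to be photographed in the viewing box. Push the open plate drawer fully home until it clicks into its detent, then lift the mirrored cover by its lift rod until the side camera, looking into the mirror, sees the orange dot in the middle of its picture, and keep holding the cover still at that angle: it falls shut if let go, so finish while holding it. Do not touch the plate, and leave the other things on the turntable where they are.

Things in the scene. Friction and masses are not known exactly. Their poses are not given: they have to be found in the camera images.
- viewer (a point): Centre of the underside of the viewing box, a grey steel box fixed on the turntable: 120 mm deep (x), 136 wide (y), 87 high with its cover. Axes: x from the drawer front into the box, y to the left, towards the cover's hinge, z up. Drawer in the front (-x) face. All offsets are in these axes.
- drawer (a joint): How far the plate drawer stands open (m): 0 = home on its stop, about 0.05 at the start. It slides in along the box's +x with about 1 N of drag; in the last 10 mm a sprung detent ball must be overcome (up to 5 N more), which then draws the drawer to 0 and keeps it there.
- drawer_front (a point): Centre of the flat aluminium drawer face (134 mm wide, 9.5 to 67.5 mm above the turntable; this point 35 mm up), moving with the drawer; the face looks along the box's -x. In the middle a pull lip, 60 mm wide, 3 mm thick, at 65 mm height, stands 9.5 mm proud of the face.
- dot (a point): Centre of an orange dot, 14 mm across, on a dark blue sample plate, clipped on a carrier in the drawer that shifts along the box's y between two wooden cleats (0.8 N of drag); it may stand anywhere along them. The dot is in plain view while the drawer is open; with the drawer home it lies under the mirror, in the camera's upright plane, 53 mm below the hinge line.
- cover (a joint): Angle of the mirrored cover (rad): 0 = shut and level, grows as its right edge is lifted, stop at 1.35. It has no stay and falls shut from any angle. The mirror covers the underside from 14 to 114 mm from the hinge line; its surface lies in the plane through the hinge line (level at 0).
- hinge (a point): Point of the cover's hinge line (which runs along the box's x, on the left) in the camera's upright plane: box offset x -20, y +62, z 80 mm.
- lift_rod (a point): Centre of the black round grip sleeve of the lift rod, 11 mm thick, 34 mm long along the box's x, standing out in front of the cover: 30 mm before the box's front. Fixed to the cover 112 mm from the hinge line and 10 mm above the mirror plane (90 mm up when shut). Round: pinched from above, it turns between the fingers. About 1.5 N lift it.
- lens (a point): Centre of the lens of the black side camera: 175 mm to the right of the hinge line, 50 mm above it. It looks level along the box's +y into the mirror. The camera stands 113 to 172 mm right of the box's middle, 23 to 57 mm behind its front face, up to 146 mm high.
- view_point (a point): No solid thing: the point 225 mm from the lens on the camera's middle line of sight as the mirror folds it. It turns about the hinge line by twice the cover's angle; cover at 0: 50 mm left of and 50 mm below it; at 0.785 rad: 50 mm right and 50 mm below. Its y axis runs along the reflected sight line, z square to that in the upright plane.
- plate (a point): Centre, half-way up, of the dark blue metal sample plate, 45 x 60 x 8 mm; x along its 45 mm side, y along its 60 mm side (which lies along the box's y).
- jar_green: Bystander: jar of green pigment, standing loose; origin at the centre of its underside.
- pumice: Bystander: grey rubbing block, standing loose; origin at the centre of its underside.
- tape: Bystander: roll of masking tape, standing loose; origin at the centre of its underside.
- wool: Bystander: steel wool pad, standing loose; origin at the centre of its underside.

How it is judged:
By the outcome, as a careful person would: the job done as asked, in the order asked, and still so for the second after the job is handed in, while the arm keeps its last pose, push and grip.
It also fails if it takes over 48 s, if anything falls off the work surface, if the arm or the gripper's body presses on something with over 40 N, if the wrist force passes 120 N, or if a joint passes its speed limit or range.

ROBOT

A 7-joint arm with a two-finger parallel gripper is mounted at the origin on a cart in front of the work surface, level with it; the furniture and walls round the work are solid. World frame = base frame: x ahead of the robot, y to its left, z up, the work surface at z = 0. Lengths are in mm, angles in rad, forces in N, time in s.
With the tool pointing down it reaches from about 400 to 850 mm from the base axis. Payload 10.4 kg.
Tool frame: the origin (TCP) lies at the very end of the fingers, on their centre line; the grasp point (between the pads) lies 19 mm behind it; z points along the fingers, y is the direction in which the jaws open and shut (so a half turn about z gives the same grasp; the last joint's range is limited). The gripper opens to 85 mm and grips with 20 to 120 N. Pads are 22 mm wide; open, the fingers measure 114 mm over their backs; the gripper's body (76 mm by 85 mm) begins 54 mm behind the grasp point. The pads swing forward as they close: fully open they stand 13 mm farther back than shut.
Start: joints at [-1.227, 0.332, -0.065, 1.46, 0.022, 1.35, -0.088], TCP at [224.132, 583.452, 231.338] pointing down, gripper open.
Joint ranges: [-2.6, 2.6], [-0.5, 2.12], [-1.47, 1.34], [0.16, 2.42], [-1.27, 4.41], [0.06, 2.06], [-2.6, 2.6]. Speed limits (rad/s): [2.22, 2.22, 2.79, 2.79, 3.14, 3.14, 3.14].

INTERFACE

Orientations are given as a rotation vector (axis times angle).
In Python, from cell import arm gives the robot as it stands.
- The arm moves only by the tool play_rows, never from a script. Its argument "steps" is text: rows parted by semicolons, each of 5 numbers parted by spaces: the shift along the world's x, y, z in m, then the turn about the world's z in units of 8 degrees (1.0 is 8 degrees), then the opening, from 0 (shut) to 1 (fully open). A call has 1 to 20 rows; each row shifts and turns the commanded pose from where the row before left it; what a row does not reach is not made up. A row lasts 1/8 s, in which the tool goes at most 62.5 mm and 10.7 degrees, less where a joint would pass 70% of its speed; a pose out of reach is approached as far as the arm can. A call is refused whole if a number of a shift passes 0.0625 or a number of a turn 1, either way. A call with a gripper value outside its range is refused whole. The fingers move at their own pace and stop on an object; "squeeze" is the grip in N (left out, the last holds). Time passes only in rows, so rows that do not move let the fingers close. It gives the time, the measured TCP pose, the force and the opening at its end, in the units of the state.
- arm.observe(): the state, without advancing time (a new reading comes with each control period).
- arm.camera(name): name is "side" or "top"; returns (picture, depth): 384x512x3 uint8, red, green, blue; 384x512 float32, mm along the optical axis (not along the pixel's ray), 0 where there is no reading.
- arm.camera_params(name): a dict with "K" (3x3 intrinsics, pixels), "dist" ([k1, k2, p1, p2, k3] as OpenCV has them; the pictures are not rectified), "R" (3x3) and "t" (3): a world point X has camera coordinates R X + t. Camera axes: x right, y down, z forward; pixel columns grow to the right and rows downward; lengths in mm; the calibration is good to about 2 mm. A picture is of the moment at which its call begins. camera_params takes no time and is no camera call.
- arm.finish_job(): hands the job in, once; it reports no verdict.
The state is a dict: "t": time; "q": joint angles; "qd": joint speeds; "joint_torque": joint torques, N m; "position": TCP position; "tcp_rot": TCP orientation; "contact_force": force on the tool from outside, world axes, zero at the start; "moment": the same for the moment, N m; "grip_width": finger opening in mm.
Only numpy, scipy, OpenCV 4.12 (cv2) and the standard library are available. Lean on these libraries where they do the work, as an engineer would, in place of code of your own. Each camera call takes 0.05 s, during which the arm holds its last target.

## Working session

There is one attempt and no reset: what is moved stays moved. The work goes in short steps, Python scripts to look and compute and a tool call to move; the robot and the scene stay as the last step left them, time stands still between calls to the robot, and variables do not carry over. Pictures are saved under pics/ and viewed, and the job is handed in when it is done.

Besides the shell and the picture viewer there is one more tool, called as a command line: name --argument value ..., lists and objects as JSON in quotes. play_rows: Moves the arm, as the interface text tells. Its arguments: {"type":"object","properties":{"steps":{"type":"string"},"squeeze":{"type":"number"}},"required":["steps"]}

```bash
mkdir -p pics; ls; cat > h.py <<'E'
import numpy as np, cv2
from cell import arm
def P(n):
    p=arm.camera_params(n); return [np.array(p[k],float) for k in ("K","dist","R","t")]
def ray(n,uv):
    K,d,R,t=P(n); x=cv2.undistortPoints(np.array(uv,float).reshape(-1,1,2),K,d).reshape(-1,2)
    c=-R.T@t; dr=np.c_[x,np.ones(len(x))]@R; return c,dr
def onz(n,uv,z):
    c,d=ray(n,uv); return c+d*((z-c[2])/d[:,2])[:,None]
def proj(n,X):
    K,d,R,t=P(n); return cv2.projectPoints(np.array(X,float).reshape(-1,1,3),cv2.Rodrigues(R)[0],t,K,d)[0].reshape(-1,2)
def cloud(n,D):
    c,d=ray(n,np.stack(np.meshgrid(np.arange(512),np.arange(384)),-1).reshape(-1,2))
    X=c+d*D.reshape(-1,1); return X.reshape(384,512,3)
E
python3 - <<'E'
from h import *
o=arm.observe(); print(o['t'],o['position'],o['tcp_rot'])
for n in("side","top"):
    I,D=arm.camera(n); cv2.imwrite(f"pics/{n}0.png",I[:,:,::-1]); np.savez(f"{n}0.npz",I=I,D=D)
    K,d,R,t=P(n); print(n,K,d,-R.T@t,R)
E
```

```text
pics
0.0 [224.01355458 583.04823798 230.50303753] [-5.72943491e-01 -3.08870765e+00  2.27452556e-03]
side [[433.24848898   0.         252.73990708]
 [  0.         433.24848898 190.87048941]
 [  0.           0.           1.        ]] [-0.06723581  0.          0.          0.          0.        ] [ 469.1062474  -807.24272876  747.8538217 ] [[ 0.99677588 -0.07898268 -0.01412762]
 [-0.06426911 -0.68053186 -0.72989442]
 [ 0.04803473  0.72844912 -0.68341389]]
top [[347.77037366   0.         257.28001967]
 [  0.         347.77037366 190.13306998]
 [  0.           0.           1.        ]] [-0.10959359  0.          0.          0.          0.        ] [ 468.08402738 -112.75099455  996.80608978] [[-0.01931991 -0.99971758 -0.01383853]
 [-0.99871738  0.01994479 -0.04653817]
 [ 0.04680103  0.01292167 -0.99882065]]
```

View pics/side0.png

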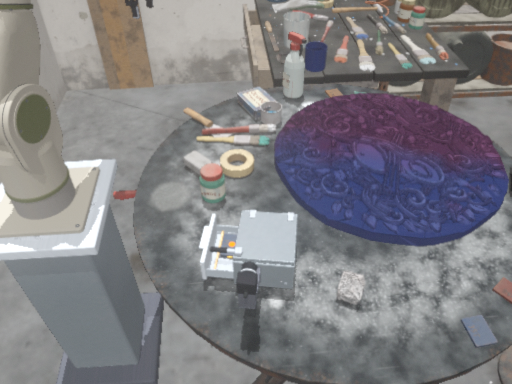

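View pics/top0.png

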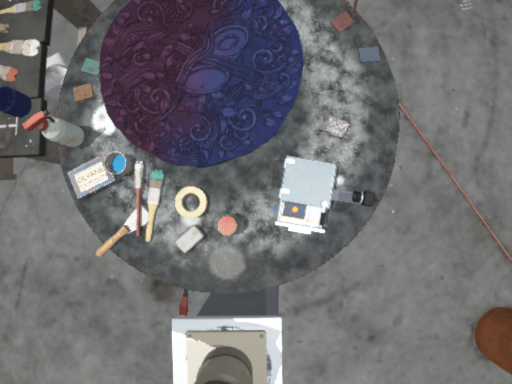

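Side view: the viewing box is at about (265,250), with the drawer open towards the robot and the side camera at (247,280). Top view: the cover is at (308,183) and the orange dot at (295,210). Next I'll zoom in and measure.

```bash
python3 - <<'E'
from h import *
for n,(a,b,c,d) in dict(side=(190,310,195,300),top=(260,390,145,245)).items():
    z=np.load(n+"0.npz"); I=z['I'][c:d,a:b,::-1]
    cv2.imwrite(f"pics/{n}0z.png",cv2.resize(I,None,fx=6,fy=5.7 if n=='x' else 6,interpolation=cv2.INTER_CUBIC)[:600,:800])
z=np.load("top0.npz"); X=cloud("top",z['D'])
for r in range(150,240,6): print(r,[tuple(X[r,c].round().astype(int)) for c in range(276,340,8)])
I=z['I'].astype(int); m=(I[...,0]>190)&(I[...,1]>90)&(I[...,1]<190)&(I[...,2]<80); m[:195]=0;m[225:]=0;m[:,:275]=0;m[:,335:]=0
v,u=np.nonzero(m);print(len(u),u.mean(),v.mean(),X[m].mean(0))
E
```

```text
150 [(np.int64(630), np.int64(-156), np.int64(-2)), (np.int64(630), np.int64(-179), np.int64(-3)), (np.int64(630), np.int64(-203), np.int64(-6)), (np.int64(629), np.int64(-226), np.int64(-3)), (np.int64(629), np.int64(-249), np.int64(-5)), (np.int64(627), np.int64(-272), np.int64(2)), (np.int64(628), np.int64(-296), np.int64(-2)), (np.int64(627), np.int64(-318), np.int64(0))]
156 [(np.int64(613), np.int64(-156), np.int64(-2)), (np.int64(612), np.int64(-179), np.int64(-3)), (np.int64(612), np.int64(-202), np.int64(-4)), (np.int64(611), np.int64(-225), np.int64(-4)), (np.int64(611), np.int64(-248), np.int64(0)), (np.int64(610), np.int64(-272), np.int64(-2)), (np.int64(610), np.int64(-295), np.int64(-3)), (np.int64(609), np.int64(-318), np.int64(-1))]
162 [(np.int64(595), np.int64(-155), np.int64(-1)), (np.int64(595), np.int64(-179), np.int64(-4)), (np.int64(583), np.int64(-194), np.int64(86)), (np.int64(583), np.int64(-215), np.int64(87)), (np.int64(582), np.int64(-236), np.int64(88)), (np.int64(582), np.int64(-257), np.int64(86)), (np.int64(592), np.int64(-294), np.int64(2)), (np.int6
[... 4033 characters left out ...]
7)), (np.int64(408), np.int64(-234), np.int64(67)), (np.int64(407), np.int64(-255), np.int64(67)), (np.int64(402), np.int64(-289), np.int64(0)), (np.int64(402), np.int64(-312), np.int64(1))]
234 [(np.int64(388), np.int64(-151), np.int64(1)), (np.int64(388), np.int64(-174), np.int64(-4)), (np.int64(387), np.int64(-197), np.int64(0)), (np.int64(387), np.int64(-220), np.int64(0)), (np.int64(386), np.int64(-243), np.int64(-3)), (np.int64(386), np.int64(-266), np.int64(-3)), (np.int64(385), np.int64(-289), np.int64(-3)), (np.int64(385), np.int64(-312), np.int64(-1))]
0 nan nan [nan nan nan]<stdin>:8: RuntimeWarning: Mean of empty slice.
  ret = ret.dtype.type(ret / rcount)
  ret = um.true_divide(
```

View pics/side0z.png

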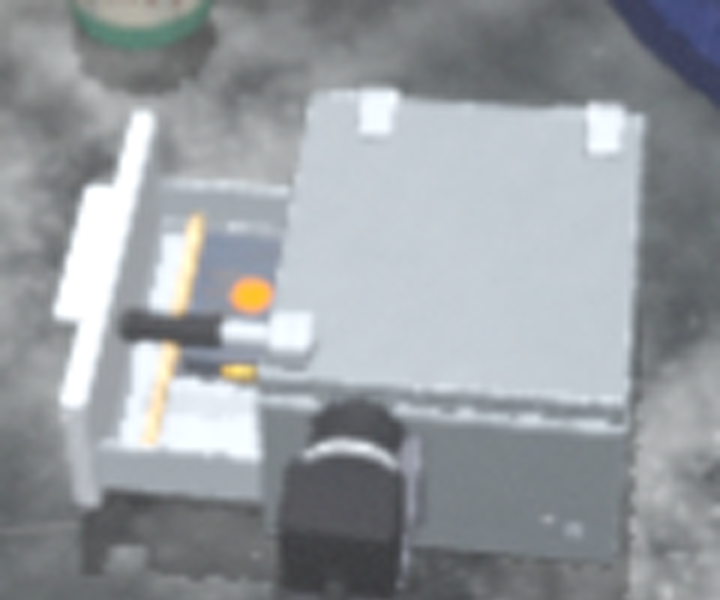

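View pics/top0z.png

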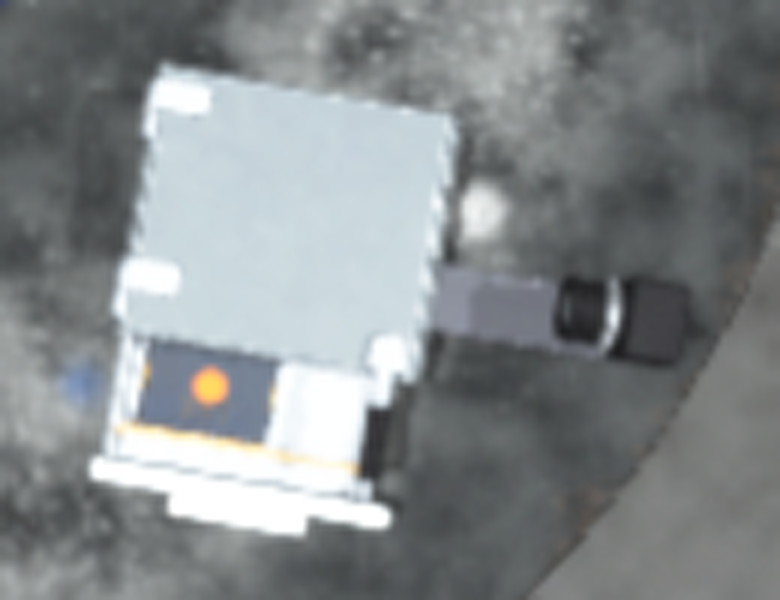

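```bash
python3 - <<'E'
from h import *
z=np.load("top0.npz"); X=cloud("top",z['D']); I=z['I']
# cover
def fit(m,zz,name):
    m=cv2.morphologyEx(m.astype(np.uint8),cv2.MORPH_OPEN,np.ones((5,5)))
    n,l,s,_=cv2.connectedComponentsWithStats(m); k=1+s[1:,4].argmax()
    c=max(cv2.findContours((l==k).astype(np.uint8),0,1)[0],key=cv2.contourArea).reshape(-1,2)
    W=onz("top",c,zz)[:,:2]; r=cv2.minAreaRect(W.astype(np.float32)); print(name,r, cv2.boxPoints(r).round(1).tolist())
box=np.zeros(I.shape[:2],bool); box[150:240,265:345]=1
fit(box&(X[...,2]>76)&(X[...,2]<100),86,"cover")
fit(box&(X[...,2]>55)&(X[...,2]<76)&(X[...,0]<435),66,"front") if 0 else None
# front face/lips
def pts(zoom): return np.array(zoom,float)/6+[260,145]-0.42
print("cover corners",onz("top",pts([(165,67),(458,115),(412,372),(118,332)]),87).round(1).tolist())
print("front top corners (back L, front L, front R, back R)",onz("top",pts([(92,458),(92,478),(390,528),(392,508)]),67.5).round(1).tolist())
print("lip corners",onz("top",pts([(170,513),(304,536)]),66.5).round(1).tolist())
for n in("side","top"):
    J=np.load(n+"0.npz")['I']; h=cv2.cvtColor(J,cv2.COLOR_RGB2HSV)
    m=(h[...,0]<18)&(h[...,0]>6)&(h[...,1]>150)&(h[...,2]>170)
    q=np.zeros_like(m); 
    if n=="top": q[200:220,285:305]=1
    else: q[238:252,225:240]=1
    v,u=np.nonzero(m&q); s=h[...,1][m&q].astype(float); print(n,len(u),np.average(u,weights=s),np.average(v,weights=s),[onz(n,[[u.mean(),v.mean()]],zz).round(1).tolist() for zz in(27,30)])
    c,d=ray(n,[[u.mean(),v.mean()]]); 
    if n=="top": c1,d1=c,d[0]
    else:
        A=np.stack([d1,-d[0]],1); s=np.linalg.lstsq(A,c-c1,rcond=None)[0]; print("tri",c1+d1*s[0],c+d[0]*s[1])
# rod in both
print("rod top view sleeve ends",onz("top",pts([(380,408),(368,472)]),95).round(1).tolist())
ps=lambda a:np.array(a,float)/6+[190,195]-.42
print("side rod ends", onz("side",ps([(120,323),(220,330)]),90).round(1).tolist(), "cover corner R front/back", onz("side",ps([(258,385),(630,408)]),86).round(1).tolist(),"L",onz("side",ps([(315,93),(645,118)]),86).round(1).tolist())
E
```

```text
cover ((529.6649780273438, -232.38284301757812), (134.68844604492188, 119.46746826171875), 79.2326889038086) [[458.3999938964844, -287.3999938964844], [575.7999877929688, -309.70001220703125], [600.9000244140625, -177.39999389648438], [483.6000061035156, -155.10000610351562]]
cover corners [[599.8, -181.2, 87.0], [576.2, -309.7, 87.0], [463.9, -286.0, 87.0], [484.0, -157.9, 87.0]]
front top corners (back L, front L, front R, back R) [[428.6, -146.1, 67.5], [419.7, -146.0, 67.5], [394.7, -278.1, 67.5], [403.5, -279.2, 67.5]]
lip corners [[403.4, -180.3, 66.5], [391.9, -239.8, 66.5]]
side 3 233.6780383795309 243.01492537313433 [[[465.7, -199.3, 27.0]], [[465.7, -201.9, 30.0]]]Traceback (most recent call last):
  File "<stdin>", line 27, in <module>
NameError: name 'd1' is not defined. Did you mean: 'd'?
```

```bash
cat > dot.py <<'E'
from h import *
def dot(n,J,win):
    h=cv2.cvtColor(J,cv2.COLOR_RGB2HSV); a,b,c,d=win
    q=h[c:d,a:b].astype(float)
    w=np.where((q[...,0]<15)&(q[...,0]>3),np.clip(q[...,1]-110,0,None),0)  # saturation-weighted
    vv,uu=np.mgrid[c:d,a:b]; return np.array([(w*uu).sum(),(w*vv).sum()])/w.sum(),(w>0).sum()
E
python3 - <<'E'
from dot import *
def pts(zoom): return np.array(zoom,float)/6+[260,145]-0.42
S=np.load("side0.npz")['I'];T=np.load("top0.npz")['I']
print(dot("side",S,(225,240,238,252)),dot("top",T,(286,304,202,216)))
for n,J,w in(("side",S,(225,240,238,252)),("top",T,(286,304,202,216))):
    uv,k=dot(n,J,w); c,d=ray(n,[uv]); 
    if n=="side": c1,d1=c,d[0]
    else:
        s=np.linalg.lstsq(np.stack([d1,-d[0]],1),c-c1,rcond=None)[0]; print("tri",c1+d1*s[0],c+d[0]*s[1])
    print(n,onz(n,[uv],27))
print("rod top view sleeve ends",onz("top",pts([(380,408),(368,472)]),95).round(1).tolist())
ps=lambda a:np.array(a,float)/6+[190,195]-.42
print("side rod ends", onz("side",ps([(120,323),(220,330)]),90).round(1).tolist(), "cover corner R front/back", onz("side",ps([(258,385),(630,408)]),86).round(1).tolist(),"L",onz("side",ps([(315,93),(645,118)]),86).round(1).tolist())
yaw=np.radians(-10.8); ex=np.array([np.cos(yaw),np.sin(yaw)]); ey=np.array([-ex[1],ex[0]])
for o in ([529.7,-232.4],): 
    print("box frame from cover centre", [((np.array(p)-o)@ex,(np.array(p)-o)@ey) for p in ([466.2,-200],[397.5,-210],[407,-212])])
    for off in ([-60,0],[-90,-50],[-20,62]): print(off, o+off[0]*ex+off[1]*ey)
E
```

```text
(array([230.75   , 245.53125]), np.int64(5)) (array([295.21, 209.2 ]), np.int64(8))
side [[ 459.11596209 -205.83512816   27.        ]]
tri [ 459.10058068 -204.90917934   25.89014747] [ 458.25254825 -204.91258607   25.89905809]
top [[ 458.26369647 -204.80808115   27.        ]]
rod top view sleeve ends [[448.7, -270.1, 95.0], [421.2, -264.2, 95.0]]
side rod ends [[418.4, -262.0, 90.0], [450.8, -267.8, 90.0]] cover corner R front/back [[462.0, -288.2, 86.0], [579.1, -308.0, 86.0]] L [[488.2, -159.5, 86.0], [603.1, -182.6, 86.0]]
box frame from cover centre [(np.float64(-68.44639501384927), np.float64(19.927393447415994)), (np.float64(-134.05571599305293), np.float64(-2.768575371910172)), (np.float64(-124.34922448195894), np.float64(-2.953027384803165))]
[-60, 0] [ 470.76276496 -221.15712112]
[-90, -50] [ 431.92508171 -264.65004422]
[-20, 62] [ 521.67189649 -167.75056416]
```

The box is at about (532,-233) with yaw about -10.6°, and the dot sits about 15 mm left of its middle. I'll move round at height with the fingers shut.

play_rows --steps "0.04 -0.04 0 0.32 0;0.04 -0.04 0 0.32 0;0.04 -0.04 0 0.32 0;0.04 -0.04 0 0.32 0;0.04 -0.04 0 0 0;0.04 -0.04 0 0 0;0.009 -0.06 0 0 0;0.009 -0.06 0 0 0;0.009 -0.06 0 0 0;0.009 -0.06 0 0 0;0.009 -0.06 0 0 0;0.009 -0.06 0 0 0;-0.022 -0.045 0 0 0;-0.022 -0.045 0 0 0;-0.022 -0.045 0 0 0;-0.022 -0.045 0 0 0;0 0 0 0 0" --squeeze 30

```text
t: 2.22
position: [428.2, -200.0, 231.4]
tcp_rot: [0.305, 3.127, 0.0]
contact_force: [1.3, 1.4, -0.5]
grip_width: -0.0
```

play_rows --steps "-0.03 -0.002 0 0 0;-0.032 -0.002 0 0 0;0 0 -0.045 0 0;0 0 -0.045 0 0;0 0 -0.045 0 0;0 0 -0.045 0 0;0 0 0 0 0"

```text
t: 3.1
position: [366.0, -199.5, 49.2]
tcp_rot: [-0.294, -3.121, 0.0]
contact_force: [-0.2, -0.1, 0.3]
grip_width: 0.2
```

```bash
cat > snap.py <<'E'
from h import *
import sys
k=sys.argv[1]
for n in sys.argv[2:]:
    I,D=arm.camera(n); np.savez(f"{n}{k}.npz",I=I,D=D)
    a,b,c,d=dict(side=(170,310,180,300),top=(255,385,145,245))[n]
    cv2.imwrite(f"pics/{n}{k}z.png",cv2.resize(I[c:d,a:b,::-1],None,fx=5,fy=5,interpolation=cv2.INTER_CUBIC))
o=arm.observe(); print(o['t'],o['position'],o['contact_force'],o['grip_width'])
E
python3 snap.py 1 side
```

```text
3.15 [ 367.45912976 -200.11032636   51.11385308] [-0.09088759 -0.31440412  1.10797738] -0.00803724637835167
```

View pics/side1z.png

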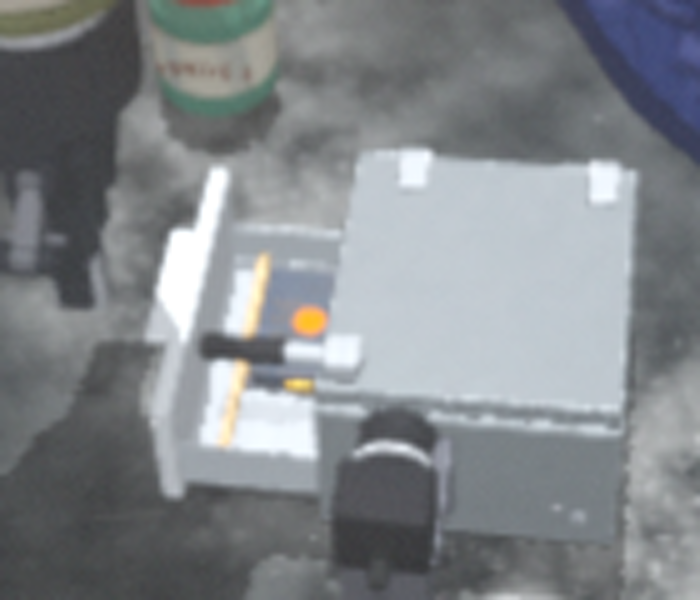

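The fingers are in front of the pull lip, which is at about (180,280) in this crop, and clear of the rod. Pushing in.

play_rows --steps "0.0098 -0.0019 0 0 0;0.0098 -0.0019 0 0 0;0.0098 -0.0019 0 0 0;0.0098 -0.0019 0 0 0;0.0098 -0.0019 0 0 0;0.0098 -0.0019 0 0 0;0 0 0 0 0"

```text
t: 4.03
position: [427.7, -212.2, 51.3]
tcp_rot: [0.294, 3.127, -0.001]
contact_force: [-0.8, -0.9, -0.4]
grip_width: -0.2
```

play_rows --steps "0.004 -0.0008 0 0 0;0.004 -0.0008 0 0 0;0.003 -0.0006 0 0 0;0 0 0 0 0"

```text
t: 4.53
position: [438.2, -214.2, 51.4]
tcp_rot: [0.295, 3.127, -0.0]
contact_force: [0.2, -0.7, 0.2]
grip_width: -0.3
```

```bash
python3 snap.py 2 side
```

```text
4.575 [ 438.1684211  -214.1793077    51.41795103] [ 0.56367203 -0.35759488  0.374369  ] -0.05184914376439489
```

View pics/side2z.png

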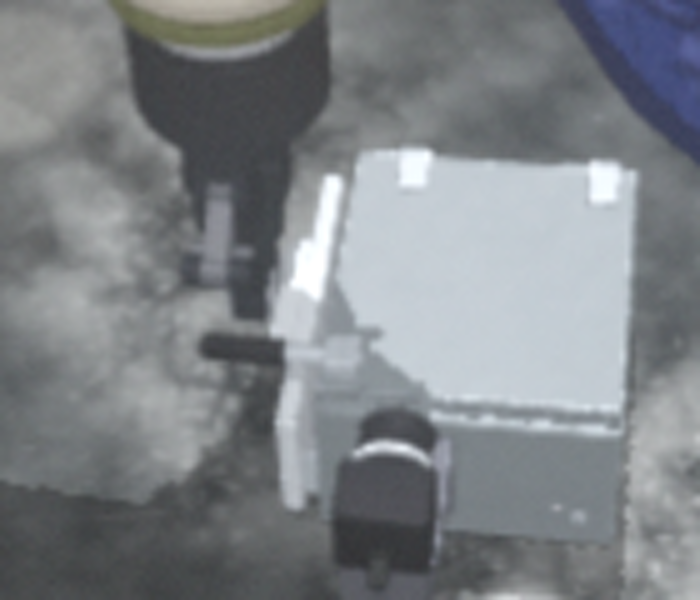

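The drawer face is now close to the box front, at about (305,400) in the crop. I see no detent force yet, so I'll keep pushing gently.

play_rows --steps "0.003 -0.0006 0 0 0;0.003 -0.0006 0 0 0;0 0 0 0 0"

```text
t: 4.95
position: [444.2, -215.4, 51.4]
tcp_rot: [0.295, 3.128, -0.0]
contact_force: [0.9, -0.5, 0.0]
grip_width: -0.1
```

play_rows --steps "0.002 -0.0004 0 0 0;0.002 -0.0004 0 0 0;0 0 0 0 0"

```text
t: 5.32
position: [444.5, -215.5, 50.7]
tcp_rot: [-0.296, -3.12, -0.004]
contact_force: [-17.7, 4.2, 14.3]
grip_width: 0.3
```

play_rows --steps "0.002 -0.0004 0 0 0;0.001 -0.0002 0 0 0;0 0 0 0 0"

```text
t: 5.7
position: [444.7, -215.6, 50.0]
tcp_rot: [-0.297, -3.115, -0.006]
contact_force: [-28.6, 7.9, 22.3]
grip_width: -0.4
```

It is hard against the stop (29 N). Backing off to check.

play_rows --steps "-0.01 0.002 0 0 0;-0.04 0.008 0 0 0;-0.02 0.004 0 0 0;0 0 0.06 0 0;0 0 0.05 0 0;0 0 0 0 0"

```text
t: 6.45
position: [383.4, -203.4, 165.0]
tcp_rot: [0.294, 3.12, 0.0]
contact_force: [0.6, -0.4, -0.4]
grip_width: 0.1
```

```bash
python3 snap.py 3 side top
```

```text
6.55 [ 381.35285113 -202.60764371  161.55634142] [-0.30361201 -0.3698022   0.13676713] 0.15322986656960227
```

View pics/side3z.png

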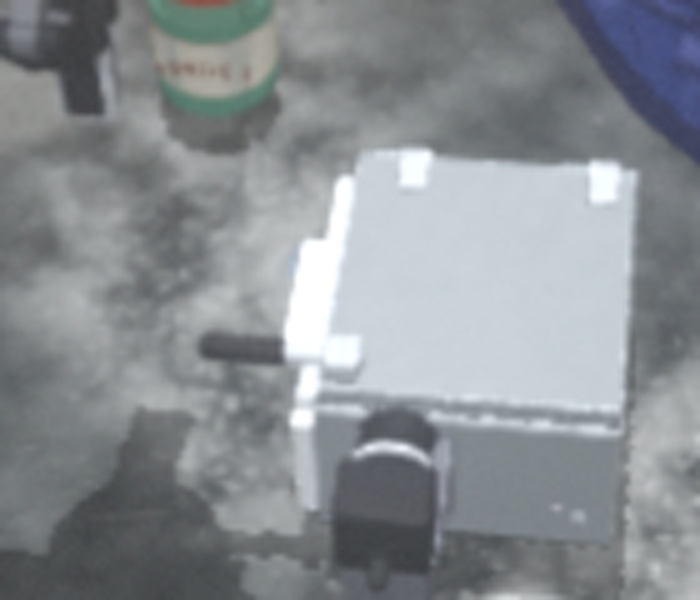

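View pics/top3z.png

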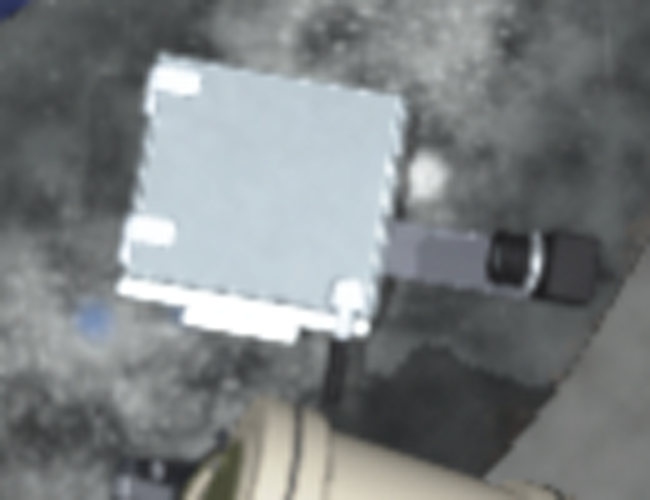

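The drawer face is home against the box front. The rod sleeve shows at about (242,345) in the side crop and (337,370) in the top crop. Now refining the geometry and locating the rod.

```bash
python3 - <<'E'
from h import *
pt=lambda a:np.array(a,float)/5+[255,145]-.4
ps=lambda a:np.array(a,float)/5+[170,180]-.4
w=lambda n,p,z:onz(n,p,z)[:,:2].round(1).tolist()
print("lip",w("top",pt([(180,324),(297,343)]),66.5))
print("face front",w("top",pt([(118,293),(367,335)]),67.5))
print("sleeve top axis",w("top",pt([(346,340),(334,400)]),93))
print("sleeve side axis",w("side",ps([(200,345),(285,349)]),90))
print("side face top R corner/ L", w("side",ps([(296,415),(345,178)]),67.5))
print("lens barrel top (front end mid)",w("top",pt([(489,258)]),146), "cam back",w("top",pt([(598,270)]),146))
# dark sleeve mask in top
E
```

```text
lip [[458.4, -188.7], [446.9, -251.1]]
face front [[475.6, -155.9], [450.4, -288.7]]
sleeve top axis [[448.5, -272.8], [417.6, -265.8]]
sleeve side axis [[418.5, -262.5], [451.5, -267.4]]
side face top R corner/ L [[454.0, -282.5], [480.3, -156.2]]
lens barrel top (front end mid) [[488.4, -335.3]] cam back [[481.3, -389.7]]
```

play_rows --steps "0.026 -0.032 0 0 0.6;0.026 -0.031 0 0 0.6;0 0 0 0 0.6;0 0 0 0 0.6" --squeeze 20

```text
t: 7.05
position: [432.0, -265.3, 160.1]
tcp_rot: [-0.295, -3.125, -0.0]
contact_force: [-0.0, -0.0, -0.2]
grip_width: 51.1
```

```bash
python3 snap.py 4 side
```

```text
7.1 [ 432.04923877 -265.07162347  160.4230032 ] [-0.08802611  0.43000347 -0.29294709] 51.36701440157985
```

View pics/side4z.png

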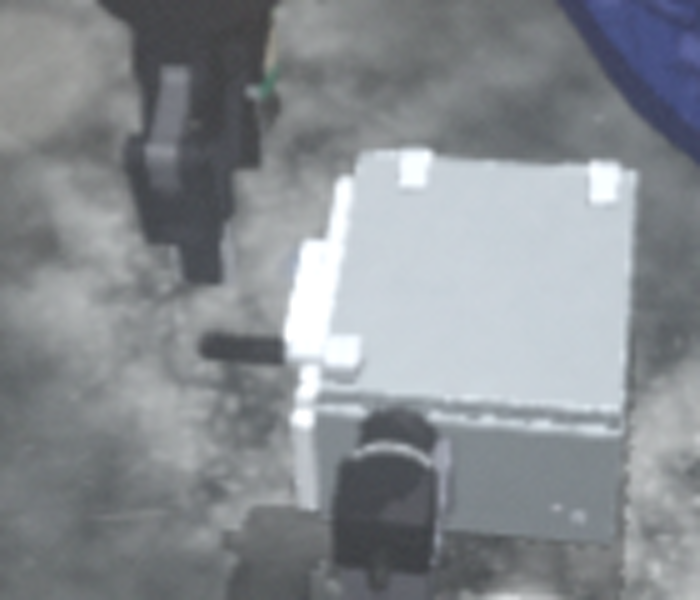

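The gripper is open above the rod (near finger tip at (205,275) in the crop, sleeve at (242,345)). Descending and closing.

play_rows --steps "0.001 -0.001 -0.03 0 0.6;0 0 -0.03 0 0.6;0 0 -0.029 0 0.6;0 0 0 0 0.6"

```text
t: 7.6
position: [432.3, -265.4, 70.9]
tcp_rot: [-0.294, -3.124, -0.002]
contact_force: [-0.3, -0.6, 0.4]
grip_width: 51.4
```

play_rows --steps "0 0 0 0 0.3;0 0 0 0 0.1;0 0 0 0 0;0 0 0 0 0;0 0 0 0 0" --squeeze 25

```text
t: 8.22
position: [434.7, -266.5, 73.5]
tcp_rot: [0.294, 3.126, 0.001]
contact_force: [-1.7, 3.7, 7.6]
grip_width: 9.9
```

```bash
python3 snap.py 5 side
```

```text
8.275 [ 434.70565684 -266.44414829   73.48403533] [-2.0068408   3.62561648  7.20640214] 9.917259690446617
```

View pics/side5z.png

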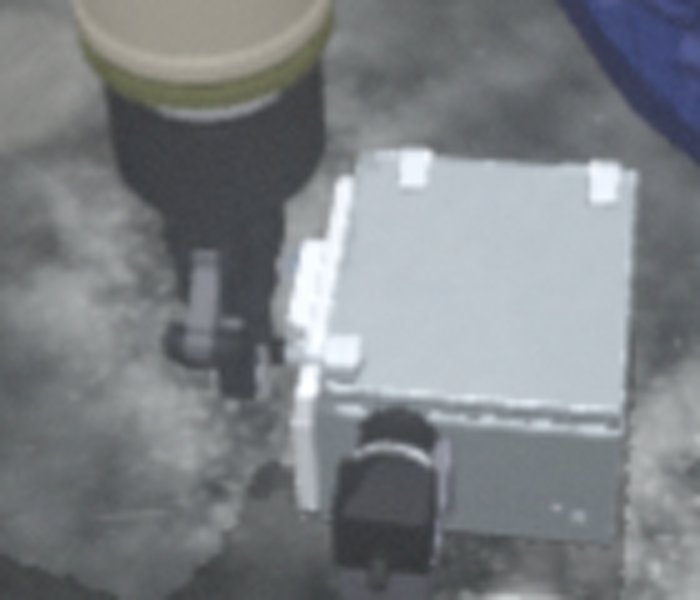

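The grip is on the sleeve (width 9.9 mm). Now computing the arc rows.

```bash
python3 - <<'E'
import numpy as np
y=np.radians(-10.6); ey=np.array([-np.sin(y),np.cos(y)])
def rod(t): return np.array([112*np.cos(t)-10*np.sin(t),112*np.sin(t)+10*np.cos(t)])
th=np.linspace(0,.72,11)
for a,b in zip(th,th[1:]):
    d=rod(b)-rod(a); print("%.3f"%b,(-d[0]*ey).round(2),d[1].round(2))
E
```

```text
0.072 [0.19 0.99] 8.03
0.144 [0.29 1.56] 7.94
0.216 [0.4  2.11] 7.8
0.288 [0.5  2.66] 7.63
0.360 [0.6  3.19] 7.41
0.432 [0.69 3.71] 7.16
0.504 [0.79 4.21] 6.87
0.576 [0.88 4.68] 6.54
0.648 [0.96 5.13] 6.19
0.720 [1.04 5.56] 5.79
```

play_rows --steps "0.0002 0.001 0.008 0 0;0.0003 0.0016 0.008 0 0;0.0004 0.0021 0.0078 0 0;0.0005 0.0027 0.0076 0 0;0 0 0 0 0"

```text
t: 8.9
position: [435.9, -259.7, 104.6]
tcp_rot: [0.295, 3.126, -0.001]
contact_force: [4.0, -2.6, -2.0]
grip_width: 9.9
```

```bash
python3 snap.py 6 side
```

```text
8.95 [ 435.80508679 -259.81152025  104.3088754 ] [ 4.86747126 -4.38550727 -0.82151535] 10.190289664137675
```

View pics/side6z.png

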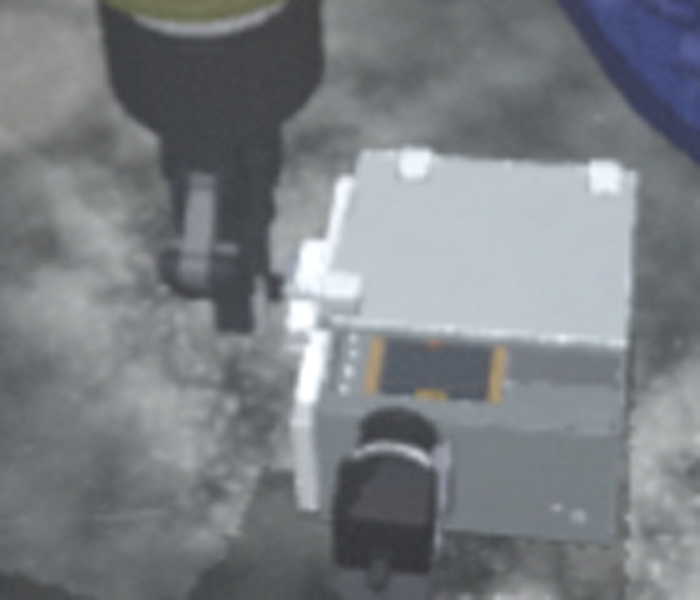

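The cover is lifting with the rod, and the plate with the dot's edge shows at about (432,345) in the crop. Continuing along the arc.

play_rows --steps "0.0006 0.0032 0.0074 0 0;0.0007 0.0037 0.0072 0 0;0.0008 0.0042 0.0069 0 0;0.0009 0.0047 0.0065 0 0;0.001 0.0051 0.0062 0 0;0.001 0.0056 0.0058 0 0;0 0 0 0 0;0 0 0 0 0"

```text
t: 9.95
position: [440.5, -235.8, 145.0]
tcp_rot: [0.298, 3.125, -0.005]
contact_force: [2.0, -10.2, 6.3]
grip_width: 9.6
```

```bash
python3 snap.py 7 side top
```

```text
10.05 [ 440.51003222 -235.8820818   144.90123392] [  0.71937651 -10.20505945   5.79227337] 9.870046543546527
```

View pics/side7z.png

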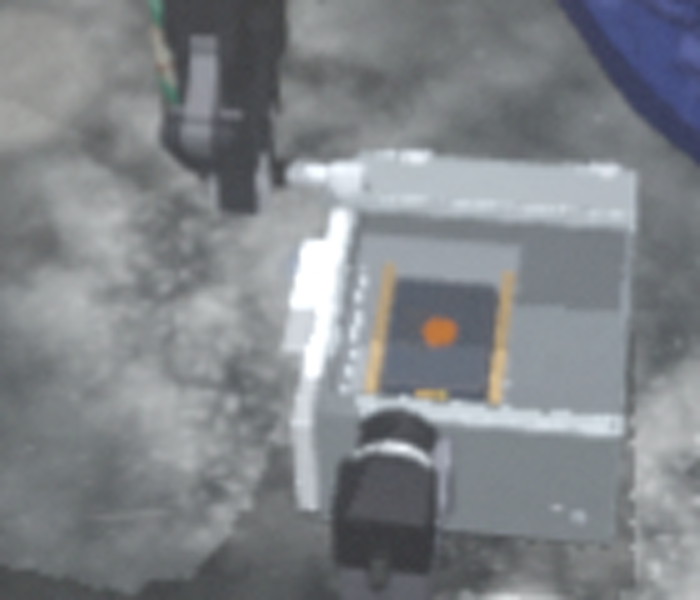

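View pics/top7z.png

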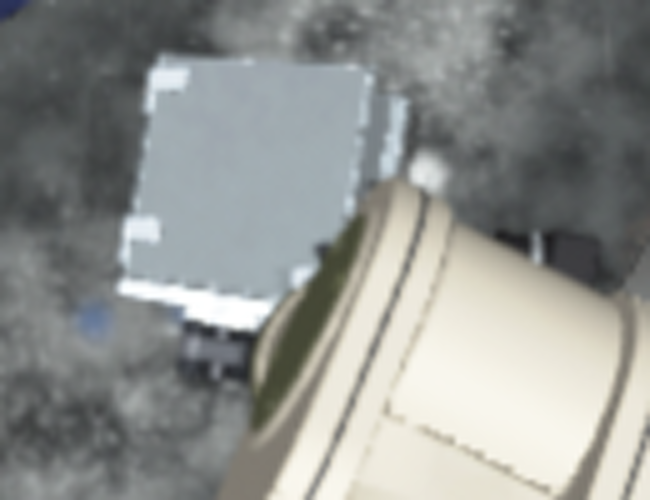

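The dot is now visible under the mirror at about (440,331) in the side crop, pixel (257.6,245.8), and the cover stands at roughly 40°. I'll measure the angle from the depth and get the dot's position.

```bash
cat > meas.py <<'E'
from dot import *
import sys
k=sys.argv[1]
def plane(f,poly,n="top",it=8):
    z=np.load(f); D=z['D']; m=np.zeros(D.shape,np.uint8); cv2.fillPoly(m,[np.array(poly,np.int32)],1)
    m=(m>0)&(D>0); Q=cloud(n,D)[m]; w=np.ones(len(Q),bool)
    for _ in range(it):
        c=Q[w].mean(0); v=np.linalg.svd(Q[w]-c,full_matrices=False)[2][2]; v*=np.sign(v[2]); r=(Q-c)@v; w=abs(r)<max(2.5*r[w].std(),1)
    return c,v,r[w].std(),w.sum()
pt=lambda a:np.array(a,float)/5+[255,145]-.4
c0,n0,s0,k0=plane("top3.npz",pt([(172,100),(385,115),(370,260),(160,215)]))
c1,n1,s1,k1=plane(f"top{k}.npz",pt([(190,80),(350,85),(340,170),(240,270),(165,260)]))
print("shut",n0,s0,k0,c0); print("now",n1,s1,k1,c1)
print("angle between",np.degrees(np.arccos(n0@n1)),"from vertical",np.degrees(np.arccos(n1[2])),"yaw of axis",np.degrees(np.arctan2(n1[1],n1[0]))-90)
# top surface at hinge: distance of mirror-plane-hinge to plane: height of plane above hinge line candidates
h=np.array([523.8,-168.7,80.])
print("hinge->plane dist shut/now",(h-c0)@-n0,(h-c1)@-n1)
# line intersection of the two top surfaces
d=np.cross(n0,n1); A=np.array([n0,n1,d]); x=np.linalg.solve(A,[n0@c0,n1@c1,d@h]); print("axis pt near hinge",x)
S=np.load(f"side{k}.npz")['I']; h=cv2.cvtColor(S,cv2.COLOR_RGB2HSV)
uv,n=dot("side",S,(250,266,238,254)); print(uv,n,onz("side",[uv],27))
E
python3 meas.py 7
```

```text
shut [ 0.001735   -0.00224615  0.99999597] 1.47974657216129 1150 [ 538.25786805 -238.14652078   85.63738274]
now [0.12163091 0.61900879 0.77590853] 1.1931307427663336 1065 [ 539.85630734 -219.68524045  122.81039882]
angle between 39.219798667906744 from vertical 39.112524358416074 yaw of axis -11.116596036991666
hinge->plane dist shut/now 5.818432061059834 3.609584933802034
axis pt near hinge [ 523.53988396 -170.1075136    85.81574529]
[257.46860356 245.91658857] 26 [[ 516.22630849 -212.0819001    27.        ]]
```

```bash
cat > dot2.py <<'E'
from h import *
def dot2(f,win):
    I=np.load(f)['I'].astype(float); a,b,c,d=win; q=I[c:d,a:b]
    w=np.clip(q[...,0]-q[...,2]-40,0,None); t=w.max(); w=np.where(w>.35*t,np.minimum(w,.8*t),0)
    n,l,s,_=cv2.connectedComponentsWithStats((w>0).astype(np.uint8)); k=1+s[1:,4].argmax(); w=w*(l==k)
    v,u=np.mgrid[c:d,a:b]; return np.array([(w*u).sum(),(w*v).sum()])/w.sum(), s[k]
E
python3 - <<'E'
from dot2 import *
for f,w in (("side0",(226,238,239,249)),("side1",(226,238,239,249)),("top0",(287,303,203,215)),("side7",(251,265,239,252))):
    uv,s=dot2(f+".npz",w); print(f,uv.round(2),s,onz(f[:-1],[uv],27).round(1),proj(f[:-1],[[458.7,-205.1,27]]))
E
```

```text
side0 [231.45 243.84] [ 3  3  6  5 25] [[ 460.8 -201.3   27. ]] [[230.54228797 245.28118309]]
side1 [231.45 243.83] [ 3  3  6  5 25] [[ 460.8 -201.2   27. ]] [[230.54228797 245.28118309]]
top0 [294.56 209.01] [ 5  4  6  5 26] [[ 458.8 -203.    27. ]] [[295.31104394 209.04110433]]
side7 [257.47 245.95] [ 4  5  6  5 26] [[ 516.2 -212.2   27. ]] [[230.54228797 245.28118309]]
```

```bash
python3 - <<'E'
from h import *
def crop(n,k,w):
    a,b,c,d=w; return cv2.resize(np.load(f"{n}{k}.npz")['I'][c:d,a:b,::-1],None,fx=12,fy=12,interpolation=cv2.INTER_NEAREST)
A=np.hstack([crop("side",3,(280,308,205,230)),crop("side",7,(280,308,205,230))]); 
B=np.hstack([crop("side",3,(280,308,255,280)),crop("side",7,(280,308,255,280))]) 
cv2.imwrite("pics/cs.png",np.vstack([A,crop("side",3,(262,318,248,272))]))
T=np.hstack([crop("top",3,(280,312,150,172)),crop("top",3,(312,344,150,172))])
U=np.hstack([crop("top",7,(280,312,150,172)),crop("top",7,(312,344,150,172))])
cv2.imwrite("pics/ct.png",np.vstack([T,U]))
print(A.shape,T.shape)
E
```

```text
(300, 672, 3) (264, 768, 3)
```

View pics/cs.png

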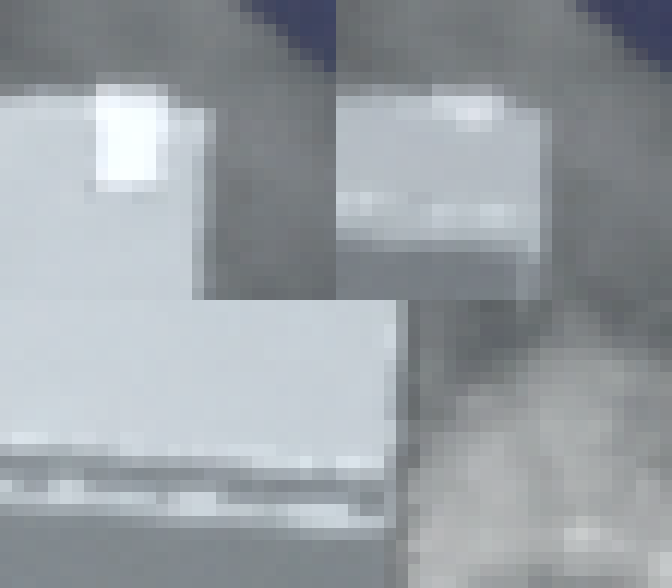

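View pics/ct.png

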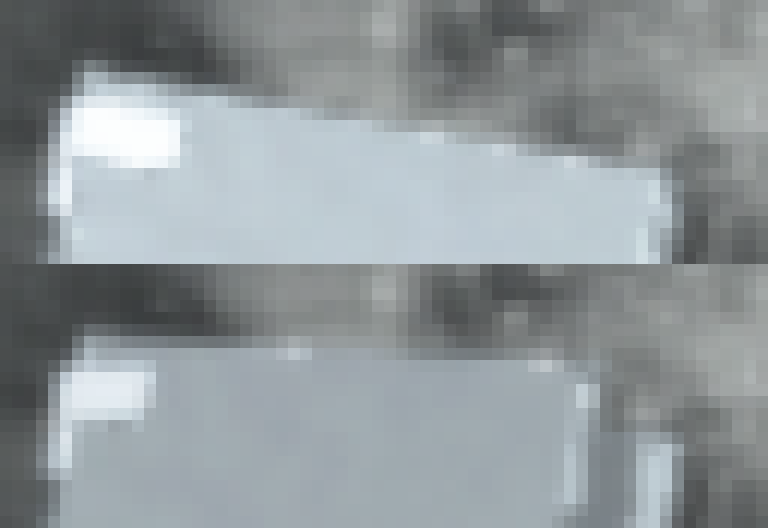

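```bash
python3 - <<'E'
from dot2 import *
def tri(s,t):
    c1,d1=ray("side",[s]); c2,d2=ray("top",[t]); k=np.linalg.lstsq(np.stack([d1[0],-d2[0]],1),c2-c1,rcond=None)[0]
    return c1+k[0]*d1[0],c2+k[1]*d2[0]
yaw=np.radians(-10.8); ex=np.array([np.cos(yaw),np.sin(yaw)]); ey=np.array([-ex[1],ex[0]])
for n,s,t in(("BL",(297,213.25),(286.8,155.2)),("wallBR",(294,265.8),(336.3,164)),("dot0",(231.45,243.84),(294.56,209.01)),("coverBR now",(297.2,224.8),(329,157.6)),("coverBR shut",(294.2,261),(334.8,164))):
    a,b=tri(s,t); m=(a+b)/2; print(n,m.round(1),"gap",(a-b).round(1),"along ey: mid %.1f side %.1f top %.1f"%(m[:2]@ey,a[:2]@ey,b[:2]@ey), "ex %.1f"%(m[:2]@ex))
E
```

```text
BL [ 602.2 -180.6   86.9] gap [ 1.9 -0.1  0.3] along ey: mid -64.5 side -64.4 top -64.6 ex 625.4
wallBR [ 576.9 -312.    81.3] gap [ 1.4 -0.1  0.2] along ey: mid -198.3 side -198.2 top -198.4 ex 625.1
dot0 [ 459.8 -202.8   28.9] gap [ 2.  0. -0.] along ey: mid -113.1 side -112.9 top -113.3 ex 489.7
coverBR now [ 583.8 -277.8  158.7] gap [ 1.5 -0.1  0.2] along ey: mid -163.5 side -163.4 top -163.6 ex 625.5
coverBR shut [ 576.9 -306.4   88.8] gap [ 3.  -0.1  0.4] along ey: mid -192.9 side -192.7 top -193.1 ex 624.1
```

Checks so far:
- **Cover angle:** the depth planes give about 39.1°, and the TCP position agrees at about 39.5°.
- **Dot:** it lies about 44 mm right of the hinge line, so the target angle is about 41.4°.
- **Next move:** a small lift that also eases the radial force.

play_rows --steps "0.0002 0.0011 0.0021 0 0;0.0002 0.0011 0.0021 0 0;0 0 0 0 0;0 0 0 0 0"

```text
t: 10.55
position: [441.1, -232.5, 148.7]
tcp_rot: [0.297, 3.125, -0.003]
contact_force: [4.1, -6.1, 3.1]
grip_width: 9.8
```

```bash
python3 snap.py 8 side top; python3 meas.py 8
```

```text
10.65 [ 441.14574655 -232.48146844  148.68679598] [ 3.92605412 -6.52088547  2.51538248] 10.3922242587048
shut [ 0.001735   -0.00224615  0.99999597] 1.47974657216129 1150 [ 538.25786805 -238.14652078   85.63738274]
now [0.12529848 0.65140817 0.74830989] 1.2112207138381161 1074 [ 539.59913117 -219.13914014  126.07322834]
angle between 41.66356113602955 from vertical 41.5558135218382 yaw of axis -10.887874472562785
hinge->plane dist shut/now 5.818432061059834 3.600191437922171
axis pt near hinge [ 523.60060897 -169.81637438   85.81629388]
[257.46347403 246.03814935] 26 [[ 516.18614164 -212.41618314   27.        ]]
```

View pics/side8z.png

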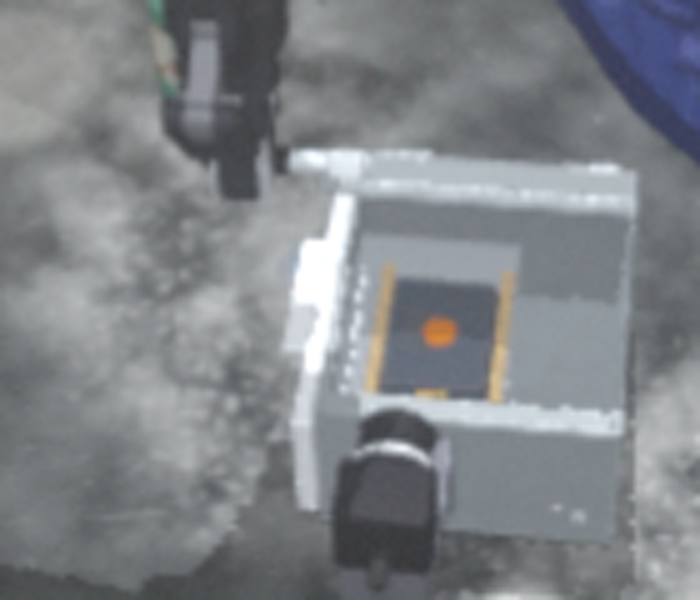

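The cover is at about 41.6° (target about 41.4°), and the dot shows at (440,331) in the crop, unchanged. A few still rows to confirm it holds.

play_rows --steps "0 0 0 0 0;0 0 0 0 0;0 0 0 0 0;0 0 0 0 0;0 0 0 0 0;0 0 0 0 0;0 0 0 0 0;0 0 0 0 0"

```text
t: 11.65
position: [441.1, -232.5, 148.7]
tcp_rot: [0.297, 3.125, -0.003]
contact_force: [3.7, -7.0, 4.1]
grip_width: 10.1
```

```bash
python3 snap.py 9 side top; python3 meas.py 9 | grep -E "angle|\[\["; python3 - <<'E'
from h import *
cv2.imwrite("pics/full9.png",np.load("side9.npz")['I'][:,:,::-1])
E
```

```text
11.75 [ 441.13889368 -232.47750333  148.6873991 ] [ 3.8828746  -5.73946941  2.98488584] 9.468801633889726
angle between 41.70414884898958 from vertical 41.59762589296966 yaw of axis -11.46194307084518
[257.42728094 245.88798555] 24 [[ 516.14489521 -211.99492562   27.        ]]
```

View pics/full9.png

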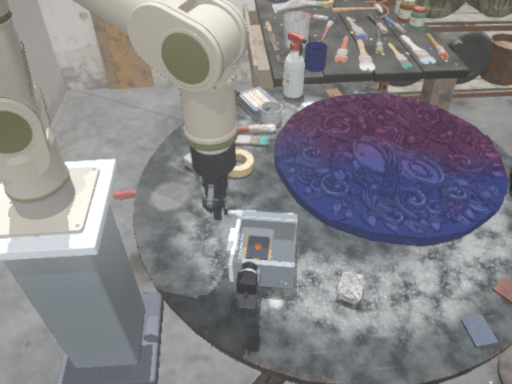

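The arm holds still. The drawer is home, and the tape and wool are where they were; the jar and pumice are hidden behind the gripper.

```bash
python3 -c "
from cell import arm
print(arm.finish_job())"
```

```text
the job is handed in; nothing more can be done
None
```

I pushed the drawer home, then pinched the lift rod and raised the cover to about 41.6°. I handed the job in while the gripper was still holding the cover there.

- **Drawer:** it travelled about 56 mm, came up hard against its stop (I pushed to about 36 N) and was still home after I backed off. I felt no separate detent click in the force readings.
- **Cover angle:** the depth pictures give 41.6–41.7° and the gripper position gives 41.4–42.3°. The target was about 41.4°.
- **Dot position:** I put the dot about 44 mm right of the hinge line. Estimates ran from about 42.4 to 45 mm, which is roughly ±0.7° in the target angle. I had no picture from the box's own camera, so its centring of the dot is worked out from geometry, not seen.
- **Hold:** over the last second of still rows the gripper did not move, with about 8–9 N on the tool. The dot's measured spot stayed within about 0.4 mm.
- **Disagreements:** the rod seems to have slipped 3–4 mm along the fingers while lifting, so I did not rely on the gripper height for the angle. The hinge line worked out from the depth pictures was about 2 mm off the one from the box edges.
- **Other things:** I did not touch the plate. The tape and wool look unmoved. The jar and pumice were hidden behind the gripper in the last picture, so I could not check them at the end.

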